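# Turn the empty stack-nest tote so that it stacks on the loaded one

### The arm

A 6-joint arm with a two-finger parallel gripper is mounted at the origin on a cart in front of the work surface, level with it; the furniture and walls round the work are solid. World frame = base frame: x ahead of the robot, y to its left, z up, the work surface at z = 0. Lengths are in m, angles in rad, forces in N, time in s.
With the tool pointing down it reaches from about 0.325 to 0.775 m from the base axis. Payload 5.5 kg.
Tool frame: the origin (TCP) lies midway between the tips of the shut fingers; the grasp point (between the pads) lies 19 mm behind it (arm.grip_point_offset is the distance from the TCP to the grasp point, in m); z points along the fingers, x is the direction in which the jaws open and shut, and the axes are right-handed (so a half turn about z gives the same grasp; the last joint's range is limited). The gripper opens to 88 mm and grips with 3 to 60 N. Pads are 20 mm wide; open, the fingers measure 115 mm over their backs; the gripper's body (75 mm by 178 mm) begins 61 mm behind the grasp point.
Start: joints at [1.101, 0.091, 1.231, -0, 1.82, -0.057], TCP at [0.241, 0.55, 0.223] pointing down, gripper open.
Joint ranges: [-2.87, 2.87], [-0.86, 2.18], [0.17, 2.46], [-1.51, 4.65], [0.06, 2.69], [-2.65, 2.65]. Speed limits (rad/s): [2.57, 2.57, 3.01, 3.14, 3.14, 3.14].

### API

Orientations are given as a unit quaternion [w, x, y, z].
In Python, from rig import sensors, imaging, job, arm gives the robot as it stands. The module is installed in compiled form; this text tells all that it offers.
- The arm moves only by the shell command python3 -m inch 'ROWS'. ROWS is JSON, a list of rows, each a list of 3 entries, a list of its own where there are three numbers: the finger opening in mm, from 0 to 87.8, then the shift along the world's x, y, z scaled (see below), then the turn, a rotation vector about the world's x, y, z scaled (see below). A call has 1 to 10 rows; each row shifts and turns the pose as measured when the row begins; what a row does not reach is not made up. The controller multiplies each number of a shift by 200 mm and each number of a turn by pi rad. A row lasts 1/8 s, in which the tool goes at most 62.5 mm and 10.7 degrees, less where a joint would pass 70% of its speed; a pose out of reach is approached as far as the arm can. A call with a number of a shift or a turn outside -1 to 1 is refused whole. A call with a gripper value outside its range is refused whole. The fingers move at their own pace and stop on an object; the grip force is fixed at half the most. Time passes only in rows, so rows that do not move let the fingers close. It gives the time, the measured TCP pose, the force and the opening at its end, in the units of the state.
- sensors.observe(): the state, without advancing time (a new reading comes with each control period).
- imaging.capture(name): name is "side" or "top"; returns a dict with "color" (480x640x3 uint8, red, green, blue), "fov_y" (degrees; the focal length in pixels is half the picture's height over the tangent of half this angle, whatever the lens; pixels are square), "cx", "cy" (the principal point, pixels), "extrinsics" (4x4, takes a point from world to camera coordinates). Camera axes: x right, y up, looking along -z (the intrinsics and any distortion apply to the point x, -y, -z); pixel columns grow to the right and rows downward; lengths in m; the calibration is good to about 2 mm. A picture is of the moment at which its call begins. There is no depth.
- job.close_job(): hands the job in, once; it reports no verdict.
The state is a dict: "time": time; "joint_pos": joint angles; "qvel": joint speeds; "effort": joint torques, N m; "eef_pos": TCP position; "ee_rot": TCP orientation; "ft_force": force on the tool from outside, world axes, zero at the start; "wrist_torque": the same for the moment, N m; "width": finger opening in m.
Only numpy, scipy, OpenCV 4.12 (cv2) and the standard library are available. Lean on these libraries where they do the work, as an engineer would, in place of code of your own. Each camera call takes 0.05 s, during which the arm holds its last target. There are 200 camera calls.

### The job

Stack the empty long tote squarely on top of the long tote that holds the shim stacks. These totes nest when they face the same way and stack when they face opposite ways, so turn the empty one end for end relative to the loaded one: its feet must stand on the loaded tote's rim, level, and not drop down inside onto the shims. Leave the loaded tote and the short tote where they stand, and let go.

Things in the scene. Friction and masses are not known exactly. Their poses are not given: they have to be found in the camera images.
- empty_tote_centre (a point): Centre, half-way up, of the empty long grey tote: 130 mm long (x) x 62 wide (y) over the rim, 60 high (z up), 0.15 kg. Walls taper to a 106 x 38 mm bottom; the top 14 mm is an upright rim band 5 mm thick: grip it across the 62 mm width at mid-length. The +x end has ONE 23 mm gap in mid rim, the -x end TWO 14.5 mm gaps. Low feet: one at the +x end, two at the -x end.
- empty_tote_one_gap_end (a point): Point on the empty long tote's outer one-gap end, half-way up, 65 mm from its centre along its x axis; same axes. The feet reach 2 mm past the rim, their undersides 6 mm above the tote's underside. This end must lie over the loaded tote's two-gap end.
- loaded_tote: The other long tote, same shape, size and axes (x points to its one-gap end), 0.5 kg, on the bench, with two shim stacks (30 mm across, 8 high) on its floor. Origin: centre of its underside. A tote set on it with x the opposite way stands 54 mm higher, its bottom entering the mouth with about 6 mm play each way; with x the same way it nests, only about 20 mm higher.
- short_tote: A bystander: empty tote of the same make, but only 96 mm long over the rim (62 mm wide, 60 mm high); it does not fit the long ones. Origin: centre of its underside; x points to its one-gap end.
Not all that is in view belongs to the job. What is shaped like the part that bears empty_tote_centre but orange is not meant.

How it is judged:
At the end, for the whole second after the job is handed in: The empty long tote stands level on the loaded tote's rim, 48 to 60 mm higher (not nested), facing the opposite way, centred within 15 mm and aligned within 10 degrees; the loaded tote is flat on the bench within 40 mm, the short tote within 30 mm, of where they started (z of empty_tote_centre in the frame of loaded_tote between 0.078 and 0.09 m and horizontal distance between empty_tote_centre and loaded_tote below 0.015 m and angle between the x axis of empty_tote_centre and the x axis of loaded_tote, either way round below 0.175 rad and x of empty_tote_one_gap_end in the frame of loaded_tote below -0.045 m and angle between empty_tote_centre's own z axis and vertical below 0.08 rad and angle between loaded_tote's own z axis and vertical below 0.05 rad and height (world z) of loaded_tote below 0.005 m and distance of loaded_tote from where it was at the start of the episode below 0.04 m and distance of short_tote from where it was at the start of the episode below 0.03 m); the robot touches nothing.
It fails at once if the loaded tote is pushed more than 40 mm from its place (distance of loaded_tote from where it was at the start of the episode above 0.04 m).
It fails at once if the short tote is moved more than 30 mm (distance of short_tote from where it was at the start of the episode above 0.03 m).
It also fails if it takes over 35 s, if anything falls off the work surface, if the arm or the gripper's body presses on something with over 40 N, if the wrist force passes 120 N, or if a joint passes its speed limit or range.

## Working session

There is one attempt and no reset: what is moved stays moved. The work goes in short steps, Python scripts to look and compute and a shell command to move; the robot and the scene stay as the last step left them, time stands still between calls to the robot, and variables do not carry over. Pictures are saved under pics/ and viewed, about 8 in all and at most 12, crops included, and the job is handed in when it is done.

```bash
mkdir -p pics
cat > h.py <<'E'
import numpy as np, cv2
from rig import sensors, imaging, job, arm
def cap(n,f=None):
    d=imaging.capture(n)
    if f: cv2.imwrite('pics/'+f,d['color'][:,:,::-1])
    return d
def K(d):
    f=240/np.tan(np.radians(d['fov_y'])/2); return f
def proj(d,P):
    P=np.atleast_2d(P); E=np.array(d['extrinsics']); c=P@E[:3,:3].T+E[:3,3]; f=K(d)
    return np.c_[d['cx']+f*c[:,0]/-c[:,2], d['cy']+f*-c[:,1]/-c[:,2]]
def ray(d,u,v,z):
    E=np.array(d['extrinsics']); f=K(d); R=E[:3,:3]
    o=-R.T@E[:3,3]; r=R.T@np.array([(u-d['cx'])/f,-(v-d['cy'])/f,-1])
    return o+r*(z-o[2])/r[2]
E
python3 - <<'E'
from h import *
for n in('top','side'):
    d=cap(n,n+'0.png'); E=np.array(d['extrinsics']); print({k:d[k] for k in d if k not in('color','extrinsics')}, 'pos',-E[:3,:3].T@E[:3,3],'dir',-E[2,:3])
print(sensors.observe())
E
```

```text
{'fov_y': 51.97291340613139, 'cx': 319.03014607815146, 'cy': 232.56313761634792} pos [0.50918448 0.08034626 0.94742368] dir [ 1.04317773e-01 -9.17275768e-04 -9.94543594e-01]
{'fov_y': 53.78829703933354, 'cx': 321.13208682166675, 'cy': 243.9828934987021} pos [ 0.22568439 -0.57457736  0.62262123] dir [ 0.40201035  0.69176789 -0.59987071]
{'time': 0.1, 'joint_pos': array([ 1.10133895e+00,  9.18201185e-02,  1.23178339e+00,  2.72777526e-05,
        1.81981425e+00, -5.67101115e-02]), 'qvel': array([ 0.00056404, -0.00285277, -0.002118  ,  0.00018368, -0.00187907,
        0.0002621 ]), 'effort': array([ 1.78854087e-03, -4.47855520e+01, -4.07569849e+01,  6.99977833e-02,
        2.84710183e-02, -8.02335444e-05]), 'eef_pos': array([0.24055042, 0.54936805, 0.22158796]), 'ee_rot': array([ 4.43803326e-04,  8.36994652e-01,  5.47210307e-01, -7.97476472e-04]), 'ft_force': array([-0.44061093, -0.03650461, -0.72131594]), 'wrist_torque': array([0.06134761, 0.03040015, 0.07254022]), 'width': 0.08744390161971631}
```

View pics/top0.png

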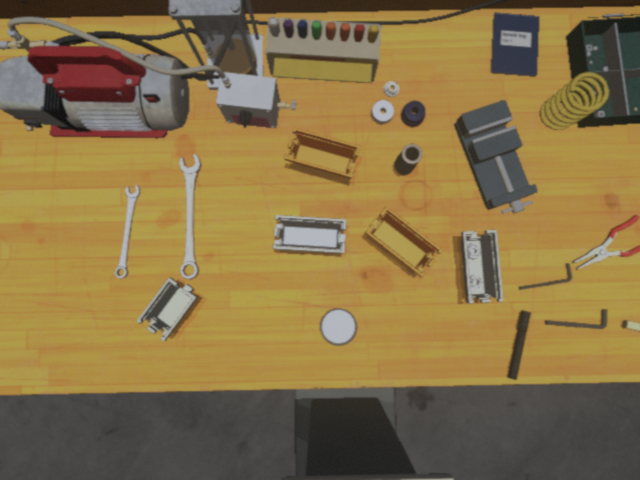

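View pics/side0.png

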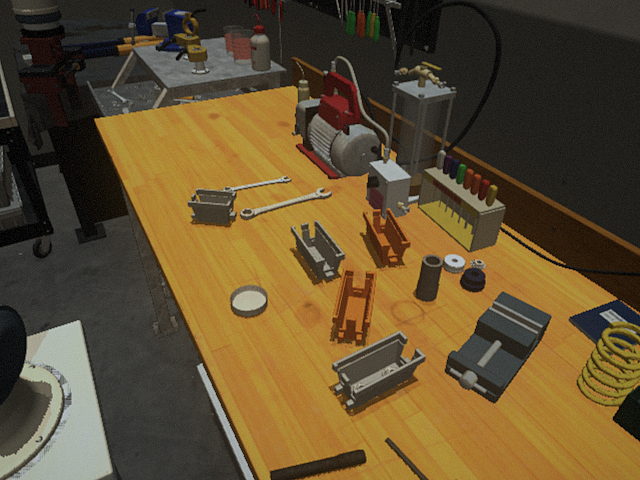

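Top image: the grey candidates are the long empty tote at (310,236), the long tote with shims at (481,267) and the short tote at (169,308). The orange decoys are at (321,157) and (400,241). I choose (310,236) as the empty tote and (481,267) as the loaded one, and check both in one crop.

Run:
```python
from h import *
a=cv2.imread('pics/top0.png'); s=cv2.imread('pics/side0.png')
r=lambda i,x,y,w,h:cv2.resize(i[y:y+h,x:x+w],(400,300),interpolation=cv2.INTER_CUBIC)
cv2.imwrite('pics/c1.png',np.vstack([np.hstack([r(a,260,200,100,75),r(a,430,225,100,75)]),np.hstack([r(s,270,210,100,75),r(s,320,330,120,90)])]))
```

```text
(no output)
```

View pics/c1.png

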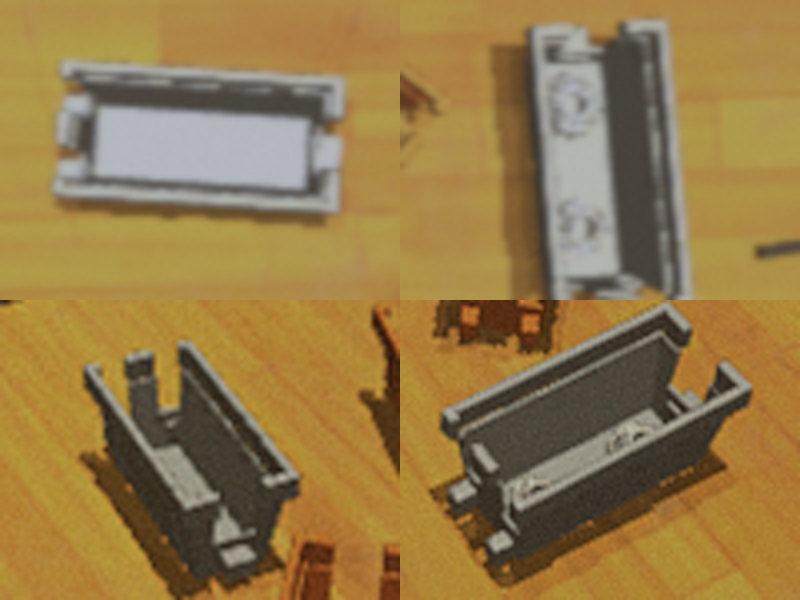

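Confirmed. In the empty tote, two gaps are at image left (+y) and one gap at right, so its x axis points to about −y. In the loaded tote, one gap is at the top (far), so its x axis points to about +x. The empty tote must therefore turn about −90° so its x points to −x.

```bash
cat > fit.py <<'E'
from h import *
from scipy.optimize import least_squares
def box(p,L,W,z):
    x,y,a=p; c,s=np.cos(a),np.sin(a)
    q=np.array([[L,W],[L,-W],[-L,-W],[-L,W]])/2
    return np.c_[x+q@[c,-s],y+q@[s,c],[z]*4]
def fit(d,pix,p0,idx=(0,1,2,3),z=.06,L=.13):
    r=least_squares(lambda p:(proj(d,box(p,L,.062,z))[list(idx)]-pix).ravel(),p0); return r.x,r.fun
E
python3 - <<'E'
from fit import *
d=imaging.capture('top'); im=d['color'][:,:,::-1].copy()
# order: (+L,+W),(+L,-W),(-L,-W),(-L,+W)
e,f=fit(d,np.array([[346,219.25],[344.5,253],[273.75,249.5],[275.5,215.5]]),[.5,.1,-1.57]); print('empty',e,f.round(1))
l,f=fit(d,np.array([[462.5,231.75],[496.5,230],[501.5,300.5],[467,303]]),[.45,-.15,0]); print('loaded',l,f.round(1))
big=cv2.resize(im,None,fx=8,fy=8,interpolation=cv2.INTER_CUBIC)
for p in(e,l):
    for z,L,W in((.06,.13,.062),(0,.106,.038)):
        cv2.polylines(big,[np.round((proj(d,box(p,L,W,z))+.5)*8).astype(int)],1,(0,0,255) if z else (255,0,0),1)
g=lambda x,y:big[y*8:y*8+600,x*8:x*8+800]
cv2.imwrite('pics/ov.png',np.hstack([g(262,197)[:, :800],g(455,222)[:,:400]])[:, :] if 0 else cv2.resize(np.hstack([big[205*8:290*8-80,265*8:355*8],big[226*8:311*8-80,455*8:510*8]]),(800,414)))
np.save('p.npy',[e,l])
o=sensors.observe(); 
from scipy.spatial.transform import Rotation as R
w=o['ee_rot']; print(R.from_quat([w[1],w[2],w[3],w[0]]).as_matrix().round(3),arm.grip_point_offset)
E
```

```text
empty [ 0.59954555  0.09608509 -1.64205083] [ 0.5 -0.2  0.5  0.1 -0.7 -0.  -0.4  0. ]
loaded [ 0.53566841 -0.2120268   0.0169033 ] [-0.3 -1.  -0.2 -0.5  0.3  1.3  0.1  0.1]
[[ 0.401  0.916 -0.001]
 [ 0.916 -0.401 -0.001]
 [-0.001 -0.    -1.   ]] 0.0187
```

View pics/ov.png

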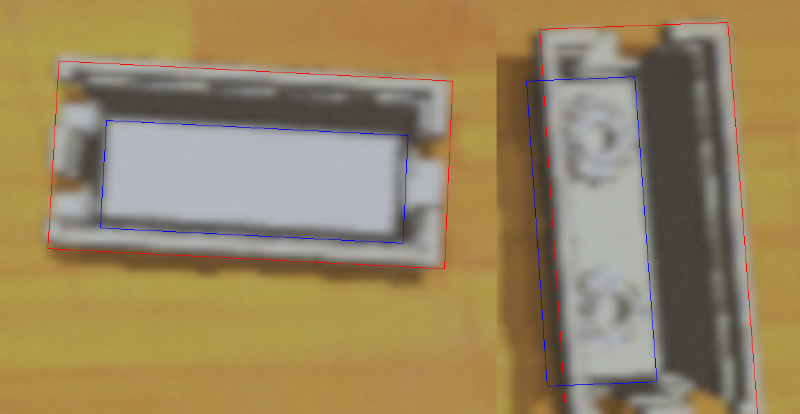

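```bash
python3 -m inch '[[87.8,[0.18,-0.227,0],[0,0,-0.039]],[87.8,[0.18,-0.227,0],[0,0,-0.039]],[87.8,[0.18,-0.227,0],[0,0,-0.039]],[87.8,[0.18,-0.227,0],[0,0,-0.039]],[87.8,[0.18,-0.227,0],[0,0,-0.039]],[87.8,[0.18,-0.227,0],[0,0,-0.039]],[87.8,[0.18,-0.227,0],[0,0,-0.039]],[87.8,[0.18,-0.227,0],[0,0,-0.039]],[87.8,[0.18,-0.227,0],[0,0,-0.039]],[87.8,[0.18,-0.227,0],[0,0,-0.039]]]'
cat > st.py <<'E'
import sys
from h import *
from scipy.spatial.transform import Rotation as R
def st(g):
    o=sensors.observe(); w=o['ee_rot']; M=R.from_quat([w[1],w[2],w[3],w[0]]).as_matrix()
    yaw=np.degrees(np.arctan2(M[1,0],M[0,0]))
    # remaining tilt correction + yaw
    G=np.deg2rad(g[3]); T=np.c_[[np.cos(G),np.sin(G),0],[np.sin(G),-np.cos(G),0],[0,0,-1]]
    rv=R.from_matrix(T@M.T).as_rotvec()
    print('t',round(o['time'],2),'pos',o['eef_pos'].round(4),'yaw',yaw.round(2),'F',o['ft_force'].round(1),'w',round(o['width']*1000,1))
    print('remaining shift/0.2',((np.array(g[:3])-o['eef_pos'])/.2).round(3),'turn/pi',(rv/np.pi).round(4))
st(list(map(float,sys.argv[1:5])))
E
python3 st.py .5995 .0961 .12 -4.1
```

```text
time: 1.4
eef_pos: [0.6056, 0.0824, 0.2172]
ee_rot: [-0.001, 0.999, -0.049, -0.003]
ft_force: [0.8, 0.5, 0.1]
width: 0.0877
t 1.4 pos [0.6056 0.0824 0.2172] yaw -5.65 F [0.8 0.5 0.1] w 87.7
remaining shift/0.2 [-0.031  0.069 -0.486] turn/pi [-0.0005 -0.002   0.0086]
```

```bash
python3 -m inch '[[87.8,[-0.015,0.035,-0.16],[0,-0.001,0.005]],[87.8,[-0.015,0.035,-0.16],[0,-0.001,0.003]],[87.8,[0,0,-0.16],[0,0,0]],[87.8,[0,0,0],[0,0,0]]]'
python3 st.py .5995 .0961 .085 -4.1; python3 -c "
from h import *
d=cap('top');s=cap('side')
r=lambda i,x,y,w,h:cv2.resize(i[y:y+h,x:x+w,::-1],(400,300),interpolation=cv2.INTER_CUBIC)
cv2.imwrite('pics/c2.png',np.hstack([r(d['color'],240,180,140,105),r(s['color'],260,180,120,90)]))"
```

```text
time: 1.9
eef_pos: [0.601, 0.0909, 0.1157]
ee_rot: [-0.0, 0.999, -0.041, -0.002]
ft_force: [0.4, 0.7, 0.5]
width: 0.0879
t 1.9 pos [0.601  0.0909 0.1157] yaw -4.74 F [0.4 0.7 0.5] w 87.9
remaining shift/0.2 [-0.007  0.026 -0.153] turn/pi [-0.0001 -0.0012  0.0036]
```

View pics/c2.png

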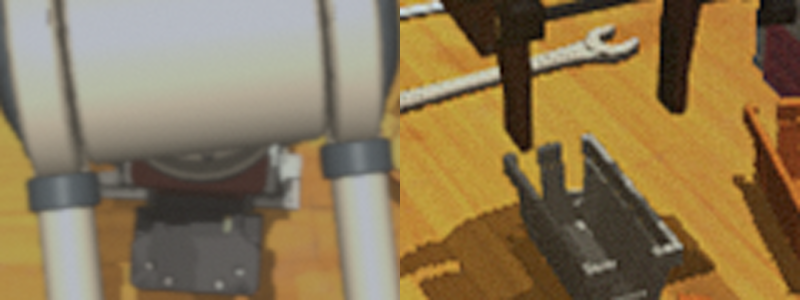

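Side crop: the fingers straddle the tote, with tips at about (525,150) and (672,110) and the tote between and below them. I descend.

```bash
python3 -m inch '[[87.8,[-0.007,0.026,-0.1],[0,-0.001,0.003]],[87.8,[0,0,-0.1],[0,0,0]],[87.8,[0,0,-0.1],[0,0,0]],[87.8,[0,0,-0.1],[0,0,0]],[87.8,[0,0,0],[0,0,0]]]'
python3 st.py .5995 .0961 .034 -4.1
```

```text
time: 2.62
eef_pos: [0.6019, 0.0972, 0.037]
ee_rot: [-0.001, 0.999, -0.036, 0.005]
ft_force: [-0.1, -0.0, 0.0]
width: 0.088
t 2.62 pos [0.6019 0.0972 0.037 ] yaw -4.12 F [-0.1 -0.   0. ] w 88.0
remaining shift/0.2 [-0.012 -0.006 -0.015] turn/pi [-0.0005  0.0031  0.0001]
```

```bash
python3 -m inch '[[87.8,[-0.012,-0.003,-0.012],[0,0.003,0]],[55,[0,0,0],[0,0,0]],[55,[0,0,0],[0,0,0]],[55,[0,0,0],[0,0,0]],[55,[0,0,0],[0,0,0]],[55,[0,0,0],[0,0,0]]]'
python3 st.py .5995 .0961 .16 -4.1
```

```text
time: 3.38
eef_pos: [0.6006, 0.0966, 0.0367]
ee_rot: [-0.001, 0.999, -0.036, 0.002]
ft_force: [0.5, 0.0, -1.1]
width: 0.0619
t 3.38 pos [0.6006 0.0966 0.0367] yaw -4.13 F [ 0.5  0.  -1.1] w 61.9
remaining shift/0.2 [-0.006 -0.002  0.617] turn/pi [-0.0006  0.0011  0.0002]
```

Gripped at 61.9 mm. I lift it and look.

```bash
python3 -m inch '[[55,[0,0,0.05],[0,0,0]],[55,[0,0,0.15],[0,0,0]],[55,[0,0,0.2],[0,0,0]],[55,[0,0,0.2],[0,0,0]],[55,[0,0,0.1],[0,0,0]],[55,[0,0,0],[0,0,0]]]'
python3 st.py .5995 .0961 .19 -4.1;  python3 -c "
from h import *
s=cap('side')
r=lambda i,x,y,w,h:cv2.resize(i[y:y+h,x:x+w,::-1],(480,400),interpolation=cv2.INTER_CUBIC)
cv2.imwrite('pics/c3.png',r(s['color'],240,130,144,120))"
```

```text
time: 4.12
eef_pos: [0.599, 0.0965, 0.1828]
ee_rot: [-0.001, 0.999, -0.036, 0.001]
ft_force: [-0.3, -0.2, -2.6]
width: 0.0617
t 4.12 pos [0.599  0.0965 0.1828] yaw -4.13 F [-0.3 -0.2 -2.6] w 61.7
remaining shift/0.2 [ 0.002 -0.002  0.036] turn/pi [-0.0006  0.0008  0.0001]
```

View pics/c3.png

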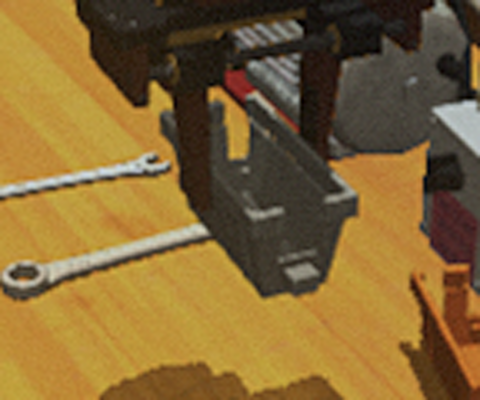

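The tote is held level, with its one-gap end at (300,240) in the crop facing −y. I carry it over with a −85° turn.

```bash
python3 -m inch '[[55,[-0.031,-0.15,0.005],[0,0,-0.046]],[55,[-0.031,-0.15,0.005],[0,0,-0.046]],[55,[-0.031,-0.15,0.005],[0,0,-0.046]],[55,[-0.031,-0.15,0.005],[0,0,-0.046]],[55,[-0.031,-0.15,0.005],[0,0,-0.046]],[55,[-0.031,-0.15,0.005],[0,0,-0.046]],[55,[-0.031,-0.15,0.005],[0,0,-0.046]],[55,[-0.031,-0.15,0.005],[0,0,-0.046]],[55,[-0.031,-0.15,0.005],[0,0,-0.046]],[55,[0,0,0],[0,0,0]]]'
python3 st.py .5352 -.2120 .17 -89.05
```

```text
time: 5.42
eef_pos: [0.5339, -0.1798, 0.1714]
ee_rot: [-0.0, 0.76, -0.649, -0.012]
ft_force: [0.0, -0.2, -2.5]
width: 0.0616
t 5.42 pos [ 0.5339 -0.1798  0.1714] yaw -81.01 F [ 0.  -0.2 -2.5] w 61.6
remaining shift/0.2 [ 0.006 -0.161 -0.007] turn/pi [-0.0057 -0.0054 -0.0447]
```

```bash
python3 -m inch '[[55,[0.003,-0.08,0],[-0.003,-0.003,-0.022]],[55,[0.003,-0.08,0],[-0.003,-0.003,-0.022]],[55,[0,0,0],[0,0,0]]]'
python3 st.py .5352 -.2120 .17 -89.05
python3 - <<'E'
from h import *
s=cap('side')
im=s['color'][:,:,::-1]
x,y,w,h=310,240,160,190
cv2.imwrite('pics/c4.png',cv2.resize(im[y:y+h,x:x+w],None,fx=3.15,fy=3.15,interpolation=cv2.INTER_CUBIC))
d=cap('top','top4.png')
E
```

```text
time: 5.8
eef_pos: [0.5344, -0.2097, 0.1671]
ee_rot: [-0.0, 0.715, -0.699, -0.002]
ft_force: [0.3, 1.1, -1.4]
width: 0.0618
t 5.8 pos [ 0.5344 -0.2097  0.1671] yaw -88.73 F [ 0.3  1.1 -1.4] w 61.8
remaining shift/0.2 [ 0.004 -0.012  0.014] turn/pi [-0.001  -0.001  -0.0018]
```

View pics/c4.png

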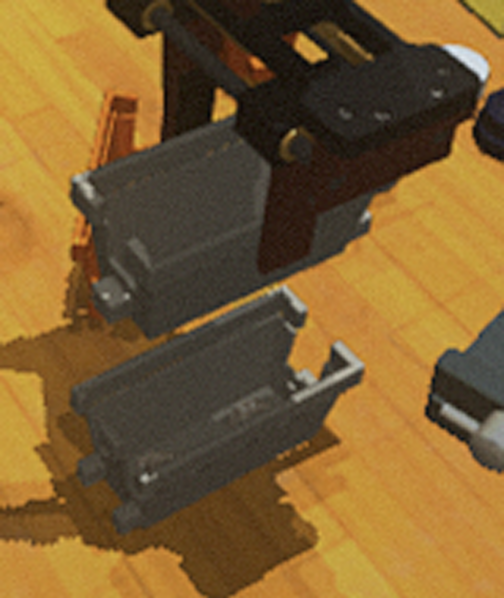

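The held tote's one-gap end (single foot at (112,295)) is over the loaded tote's two-foot end at (90,470)/(125,515), so the orientation is right. I overlay both models in the side view to check the fit.

```bash
cat > ov.py <<'E'
from fit import *
import sys
o=sensors.observe(); P=o['eef_pos']; l=np.load('p.npy')[1]
s=cap('side'); x,y,w,h=325,255,125,160; k=4.6 if 0 else 3.75
k=4.5
im=cv2.resize(s['color'][y:y+h,x:x+w,::-1],None,fx=k,fy=k,interpolation=cv2.INTER_CUBIC)
def dr(p,z0,c):
    for L,W,z in((.13,.062,.06),(.13,.062,.046),(.106,.038,0)):
        q=proj(s,box(p,L,W,z+z0)); cv2.polylines(im,[np.round((q-[x,y]+.5)*k).astype(int)],1,c,1)
dr(l,0,(0,0,255)); dr((P[0],P[1]-.0,l[2]+np.pi),P[2]-.0367,(255,255,0))
cv2.imwrite('pics/'+sys.argv[1],im[:600]); print(im.shape)
E
python3 ov.py ov5.png
```

```text
(720, 562, 3)
```

View pics/ov5.png

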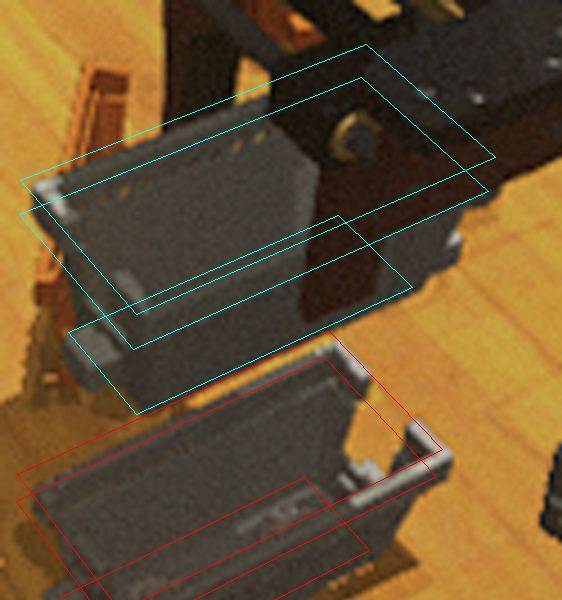

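Model and image differ by about the same offset for both totes (loaded corner +17,+12 px, held corner +15,+10 px). The relative alignment is therefore within about 1 mm, against 6 mm of play. I descend.

```bash
python3 -m inch '[[55,[0.004,-0.01,-0.08],[-0.001,-0.001,-0.002]],[55,[0,0,-0.1],[0,0,0]],[55,[0,0,-0.1],[0,0,0]],[55,[0,0,-0.03],[0,0,0]],[55,[0,0,0],[0,0,0]]]'
python3 st.py .5352 -.2120 .0907 -89.05; python3 ov.py ov6.png
```

```text
time: 6.58
eef_pos: [0.5346, -0.2086, 0.0988]
ee_rot: [0.0, 0.715, -0.7, -0.002]
ft_force: [0.5, -0.7, -2.5]
width: 0.0615
t 6.58 pos [ 0.5346 -0.2086  0.0988] yaw -88.79 F [ 0.5 -0.7 -2.5] w 61.5
remaining shift/0.2 [ 0.003 -0.017 -0.04 ] turn/pi [-0.0006 -0.0009 -0.0014]
(720, 562, 3)
```

View pics/ov6.png

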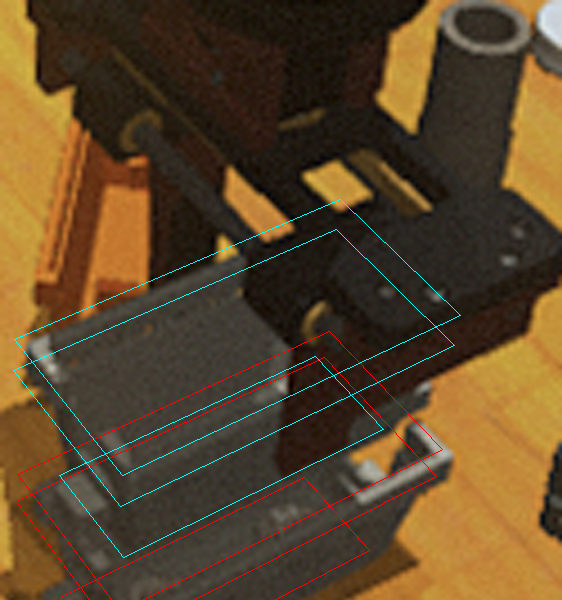

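```bash
python3 -m inch '[[55,[0.003,-0.02,0.0],[0,-0.001,-0.001]],[55,[0,0,-0.02],[0,0,0]],[55,[0,0,-0.015],[0,0,0]],[55,[0,0,0],[0,0,0]]]'
python3 st.py .5352 -.2120 .0907 -89.05
```

```text
time: 7.12
eef_pos: [0.5363, -0.2136, 0.0939]
ee_rot: [-0.002, 0.713, -0.701, 0.002]
ft_force: [0.1, 0.0, -2.2]
width: 0.0619
t 7.12 pos [ 0.5363 -0.2136  0.0939] yaw -88.99 F [ 0.1  0.  -2.2] w 61.9
remaining shift/0.2 [-0.006  0.008 -0.016] turn/pi [-0.0001  0.0014 -0.0003]
```

```bash
python3 -m inch '[[55,[-0.003,0.004,-0.012],[0,0.001,0]],[55,[0,0,-0.01],[0,0,0]],[55,[0,0,0],[0,0,0]]]'
python3 st.py .5352 -.2120 .0907 -89.05
```

```text
time: 7.5
eef_pos: [0.5359, -0.2128, 0.0906]
ee_rot: [-0.001, 0.713, -0.701, 0.001]
ft_force: [0.4, -0.0, -2.2]
width: 0.0618
t 7.5 pos [ 0.5359 -0.2128  0.0906] yaw -88.99 F [ 0.4 -0.  -2.2] w 61.8
remaining shift/0.2 [-0.004  0.004  0.   ] turn/pi [ 0.0001  0.0007 -0.0003]
```

```bash
python3 -m inch '[[55,[0,0,-0.008],[0,0,0]],[55,[0,0,-0.006],[0,0,0]],[55,[0,0,0],[0,0,0]]]'
python3 st.py .5352 -.2120 .0907 -89.05
python3 - <<'E'
from h import *
s=cap('side')
cv2.imwrite('pics/c7.png',cv2.resize(s['color'][300:420,320:450,::-1],None,fx=5,fy=5,interpolation=cv2.INTER_CUBIC))
E
```

```text
time: 7.88
eef_pos: [0.5362, -0.2128, 0.0906]
ee_rot: [-0.001, 0.713, -0.701, 0.002]
ft_force: [-0.7, 0.5, -1.3]
width: 0.0621
t 7.88 pos [ 0.5362 -0.2128  0.0906] yaw -88.98 F [-0.7  0.5 -1.3] w 62.1
remaining shift/0.2 [-0.005  0.004  0.   ] turn/pi [ 0.0004  0.0013 -0.0004]
```

View pics/c7.png

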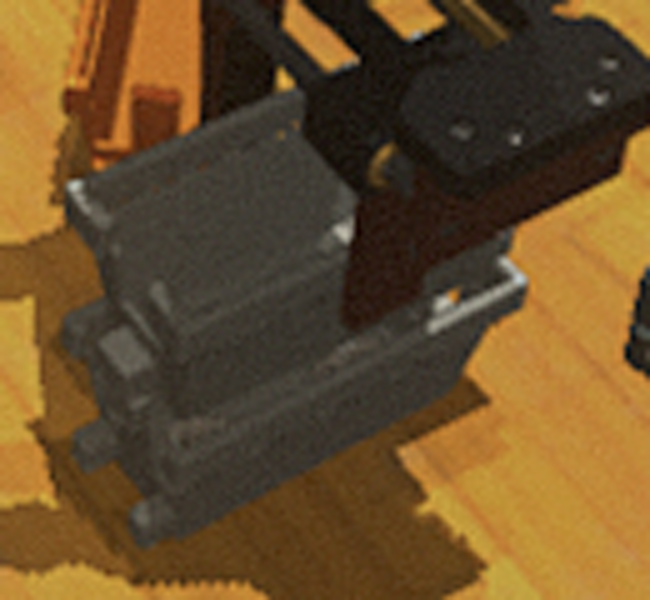

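The foot at (125,350) is over the middle rim post of the loaded tote. I press a little to confirm contact before releasing.

```bash
python3 -m inch '[[55,[0,0,-0.015],[0,0,0]],[55,[0,0,-0.015],[0,0,0]]]'
python3 st.py .5352 -.2120 .0907 -89.05
```

```text
time: 8.18
eef_pos: [0.5365, -0.2129, 0.0905]
ee_rot: [-0.002, 0.713, -0.701, 0.003]
ft_force: [-7.3, 3.1, 14.4]
width: 0.0617
t 8.18 pos [ 0.5365 -0.2129  0.0905] yaw -88.98 F [-7.3  3.1 14.4] w 61.7
remaining shift/0.2 [-0.007  0.004  0.001] turn/pi [ 0.0007  0.0023 -0.0004]
```

Solid contact, 14 N at exactly the stacking height. I release slowly, then rise.

```bash
python3 -m inch '[[55,[0,0,0.003],[0,0,0]],[66,[0,0,0],[0,0,0]],[75,[0,0,0],[0,0,0]],[87.8,[0,0,0],[0,0,0]],[87.8,[0,0,0],[0,0,0]],[87.8,[0,0,0.04],[0,0,0]],[87.8,[0,0,0.08],[0,0,0]]]'
python3 st.py .5352 -.2120 .0907 -89.05
python3 -m inch '[[87.8,[0,0,0.2],[0,0,0]],[87.8,[0,0,0.2],[0,0,0]],[87.8,[-0.1,0.25,0.1],[0,0,0]],[87.8,[-0.1,0.28,0],[0,0,0]],[87.8,[-0.1,0.28,0],[0,0,0]],[87.8,[-0.1,0.28,0],[0,0,0]],[87.8,[-0.1,0.28,0],[0,0,0]],[87.8,[0,0,0],[0,0,0]]]'
python3 - <<'E'
from h import *
s=cap('side');t=cap('top')
r=lambda i,x,y,w,h:cv2.resize(i[y:y+h,x:x+w,::-1],(400,400),interpolation=cv2.INTER_CUBIC)
cv2.imwrite('pics/c8.png',np.hstack([r(s['color'],325,295,120,120),r(t['color'],430,215,100,100)]))
cv2.imwrite('pics/top8.png',t['color'][:,:,::-1])
E
```

```text
time: 9.05
eef_pos: [0.536, -0.2126, 0.1135]
ee_rot: [-0.001, 0.713, -0.701, 0.002]
ft_force: [0.2, -1.5, -0.5]
width: 0.0878
t 9.05 pos [ 0.536  -0.2126  0.1135] yaw -88.98 F [ 0.2 -1.5 -0.5] w 87.8
remaining shift/0.2 [-0.004  0.003 -0.114] turn/pi [ 0.0003  0.0014 -0.0004]
time: 10.05
eef_pos: [0.4332, 0.0681, 0.2303]
ee_rot: [-0.007, 0.713, -0.701, 0.008]
ft_force: [0.3, -0.6, -0.0]
width: 0.0875
```

View pics/c8.png

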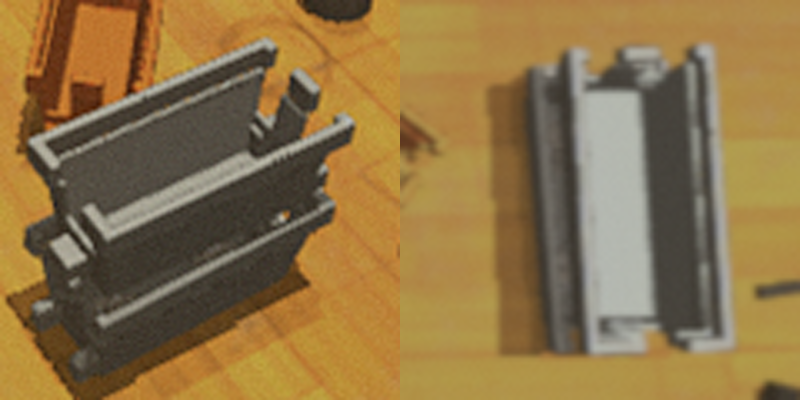

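The upper tote stands level on the rim with its one-gap end near, and the two rims look parallel. I fit the upper rim numerically, then hand in.

Run:
```python
from fit import *
t=imaging.capture('top')
l=np.load('p.npy')[1]
u,f=fit(t,np.array([[470.5,228],[508.75,226.25],[513.25,302],[476.75,303.25]]),[.53,-.21,0],z=.114)
print('upper-loaded mm',((u-l)[:2]*1000).round(1),'deg',np.degrees(u[2]-l[2]).round(1),f.round(1))
b=cv2.imread('pics/top0.png');a=t['color'][:,:,::-1]
print('short diff',cv2.absdiff(a[270:345,130:210].copy(),b[270:345,130:210]).mean())
if np.hypot(*(u-l)[:2])<.010: job.close_job(); print('closed')
```

```text
upper-loaded mm [0.5 0. ] deg -0.2 [ 0.9 -1.  -1.  -0.5  0.3  0.7 -0.2  0.8]
short diff 1.4356111111111112
the job is handed in; nothing more can be done
closed
```

The empty long tote now stands on the loaded tote's rim, turned end for end, and the job is handed in. I gripped it across the rim, turned it about −85°, lowered it until contact and let go. The robot clock read about 10 s at the end, against the 35 s limit.

**Final checks:**
- **Contact before release:** pressing met 14 N, with the upper tote about 54 mm above the loaded one. That means stacked, not nested.
- **Alignment:** a fit to the top picture after release puts the upper tote 0.5 mm and 0.2° from where I had measured the loaded tote at the start. Both rim fits left about 1 pixel of error.
- **Facing and level:** in the last pictures the one-gap end lies over the loaded tote's two-gap end, and the stack looks level. I judged level by eye.
- **Bystander:** the short tote's part of the top picture is essentially unchanged.

**Disagreement:** in the side view, the positions taken from the top camera were off by up to about 6 mm. The offset was the same for both totes, so their alignment to each other was not affected. I did not measure the loaded tote's own position again after placing.

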